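Park and lock the specimen carousel

ROBOT

A 7-joint arm with a two-finger parallel gripper is mounted at the origin on the work surface. World frame = base frame: x ahead of the robot, y to its left, z up, the work surface at z = 0. Lengths are in m, angles in rad, forces in N, time in s.
With the tool pointing down it reaches from about 0.4 to 0.85 m from the base axis. Payload 10.4 kg.
Tool frame: the origin (TCP) lies at the very end of the fingers, on their centre line; the grasp point (between the pads) lies manip.hold_point_z behind it (manip.hold_point_z is the distance from the TCP to the grasp point, in m); z points along the fingers, x is the direction in which the jaws open and shut, and the axes are right-handed (so a half turn about z gives the same grasp; the last joint's range is limited). The gripper opens to 85 mm and grips with 20 to 120 N. Pads are 22 mm wide; open, the fingers measure 114 mm over their backs; the gripper's body (76 mm by 85 mm) begins 54 mm behind the grasp point. The pads swing forward as they close: fully open they stand 13 mm farther back than shut.
Start: joints at [1.295, 0.332, -0.065, 1.46, 0.022, 1.35, -0.088], TCP at [0.156, -0.605, 0.231] pointing down, gripper open.
Joint ranges: [-2.6, 2.6], [-0.5, 2.12], [-1.47, 1.34], [0.16, 2.42], [-1.27, 4.41], [0.06, 2.06], [-2.6, 2.6]. Speed limits (rad/s): [2.22, 2.22, 2.79, 2.79, 3.14, 3.14, 3.14].

INTERFACE

Orientations are given as a unit quaternion [x, y, z, w].
In Python, from workcell import readout, camera, camera_info, manip gives the robot as it stands.
- The arm moves only by the tool play_rows, never from a script. Its argument "rows" is a list of rows, each a list of 3 entries, a list of its own where there are three numbers: the shift along the world's x, y, z in mm, then the turn, a rotation vector about the world's x, y, z in degrees, then the finger opening in mm, from 0 to 85.4. In form: [[[tx, ty, tz], [rx, ry, rz], fingers], ...]. A call has 1 to 12 rows; each row shifts and turns the commanded pose from where the row before left it; what a row does not reach is not made up. A row lasts 1/8 s, in which the tool goes at most 62.5 mm and 10.7 degrees, less where a joint would pass 70% of its speed; a pose out of reach is approached as far as the arm can. A call with a gripper value outside its range is refused whole. The fingers move at their own pace and stop on an object; "force" is the grip in N (left out, the last holds). Time passes only in rows, so rows that do not move let the fingers close. It gives the time, the measured TCP pose, the force and the opening at its end, in the units of the state.
- readout.get_obs(): the state, without advancing time (a new reading comes with each control period).
- camera(name): name is "side" or "top" or "wrist"; returns the picture (420x560x3 uint8, blue, green, red); there is no depth.
- camera_info(name): a dict with "fx", "fy", "cx", "cy" (pixels), "world_from_camera" (4x4, takes a point from camera to world coordinates). Camera axes: x right, y up, looking along -z (the intrinsics and any distortion apply to the point x, -y, -z); pixel columns grow to the right and rows downward; lengths in m; the calibration is good to about 2 mm. A picture is of the moment at which its call begins: read the wrist's pose just before it. camera_info takes no time and is no camera call; for the wrist camera it gives the pose at the moment of the call.
- manip.hand_in(): hands the job in, once; it reports no verdict.
The state is a dict: "clock": time; "joint_pos": joint angles; "joint_velocities": joint speeds; "tau": joint torques, N m; "position": TCP position; "ee_rot": TCP orientation; "ft_force": force on the tool from outside, world axes, zero at the start; "torque": the same for the moment, N m; "grip_width": opening from 0.0 (shut) to 1.0 (fully open).
Only numpy, scipy, OpenCV 4.12 (cv2) and the standard library are available. Lean on these libraries where they do the work, as an engineer would, in place of code of your own. Each camera call takes 0.05 s, during which the arm holds its last target.

TASK

Park the specimen carousel on the red console for loading: push the aluminium carousel round by its white cups until either one of the two slots in its rim faces the lock bar, then push the bar in by its yellow tab as far as it will go, so that the bar sits in the slot and the carousel is locked. Only push with the fingers: do not ram the bar against the rim while it does not line up, and leave the vials, glassware and other things on the bench standing where they are.

Things in the scene. Friction and masses are not known exactly. Their poses are not given: they have to be found in the camera images.
- console: Dark red bench console with white side cheeks, 336 mm deep (x), 540 mm wide (y), fixed. Origin: centre of its underside, at bench height; x points to its back, y to its left, z up. Deck top 62 mm above the bench. Back riser: x +112 to +165 mm, 115 mm high, its knobs stick out 25 mm. Cheeks' inner faces at y +-258 mm; cheeks 80 mm high, 122 mm at the back. The carousel's axis is x = y = 0.
- carousel: Aluminium disc, 180 mm diameter, 10 mm thick, on the console; captive, turns endlessly either way about its vertical axis (about 0.15 N m friction, stays where left). Origin: on the axis at the disc's underside, 66 mm above the bench; z up. Lined up when its y axis is parallel, either way round, to the console's y axis. It starts 28 to 90 degrees off, to either side.
- slots (a point): The carousel's axis at the disc's top, 76 mm above the bench, axes as the carousel. Two equal slots in the disc, 20 mm wide, open at the rim (90 mm from the axis), reaching in to 62 mm from the axis, along the disc's own +y and -y; red deck shows through them. Either one will do.
- cups (a point): The carousel's axis at the height of the cups' rims, 112 mm above the bench, axes as the carousel. Four white round cups, 34 mm outer diameter, fixed on the disc, stand from 76 to 112 mm above the bench; centres 62 mm from the axis at 45, 135, 225, 315 degrees from the disc's x; 53 mm free between neighbours. Black centre knob, 30 mm diameter, 106 mm high.
- lockbar: Steel lock bar sliding along the console's +y (x = 0), towards the carousel; captive, 2 N friction, stays where left. Outer end: upright yellow tab 34 mm wide (x), 10 mm thick (y), top 110 mm above the bench. Origin: middle of the tab's outer face (the one to push), 66 mm above the bench; axes as the console. Drawn back it is 181 to 185 mm from the carousel's axis, home 153 mm.
- nose (a point): Tip of the lock bar's round nose, 71 mm above the bench, 87 mm ahead (+y) of the bar's origin; the bar is 14 mm wide, 10 mm high. Rim and nose block each other unless a slot is within about 4 degrees of the bar's line; a slight error is centred by the round nose. Home, it stands 24 mm inside the rim.
- guide (a point): Middle of the outer (-y) face of the dark steel guide block that the bar slides through; console x = 0, y = -142 mm. Block 42 mm wide (x), 36 mm long (y), top 83 mm above the bench, white line on top. Bar home: its yellow tab meets this face. Behind the drawn-back tab about 73 mm of deck is free before the cheek.
- drying_plate (a point): Centre of the top of the aluminium drying plate, 112 mm diameter, 65 mm above the bench, at console x = 0, y = +178 mm. The two vials stand on it.
- vial_a: Glass vial with white cap, 27 mm diameter, 58 mm tall, standing loose on the drying plate. Origin: centre of its underside. Leave alone.
- vial_b: Glass vial with black cap, 27 mm diameter, 58 mm tall, standing loose on the drying plate. Origin: centre of its underside. Leave alone.
- tray: White specimen tray with ten compartments, 120 x 200 x 26 mm, loose on the bench to the robot's right. Origin: centre of its underside. Leave alone.
- wash_bottle: White bottle with blue cap, 72 mm diameter, 150 mm tall, loose on the bench to the right. Origin: centre of its underside. Leave alone.
- flask: Conical glass flask, 80 mm diameter at the foot, 122 mm tall, loose on the bench to the left. Origin: centre of its underside. Leave alone.
- jar: Amber jar with black cap, 56 mm diameter, 65 mm tall, loose on the bench to the left. Origin: centre of its underside. Leave alone.
- forceps: Flat steel forceps, 125 x 10 x 5 mm, lying loose on the bench at the right front. Origin: near the middle, at the underside. Leave alone.

How it is judged:
On the way, in this order (a step that is already met when the one before it is completed fails the run):
1. one of the carousel's slots faces the lock bar (within 7 degrees) while the bar is still clear of the slot (angle between the y axis of carousel and the y axis of console, either way round below 0.12 rad and y of lockbar in the frame of console below -0.174 m), for 0.1 s.
2. the bar is pushed home in the slot (angle between the y axis of carousel and the y axis of console, either way round below 0.06 rad and y of lockbar in the frame of console above -0.1555 m), for 0.2 s.
At the end, for the whole second after the job is handed in: The lock bar is in to its stop (tab within 2.5 mm of the guide block's face), standing in one of the carousel's slots with the carousel lined up within 3.4 degrees, both at rest; every other loose thing still stands within 20 mm of where it was (all of step 2 and angular speed of carousel below 0.05 rad/s and linear speed of lockbar below 0.01 m/s and distance of each of vial_a, vial_b, tray, wash_bottle, flask, jar, forceps from where it was at the start of the episode below 0.02 m and angle between each of vial_a, vial_b, tray, wash_bottle, flask, jar, forceps's own z axis and vertical below 0.15 rad); the robot touches nothing.
It fails at once if a vial, bottle, flask, jar, tray or the forceps is lifted, carried or knocked aside (more than 25 mm) (distance of any of vial_a, vial_b, tray, wash_bottle, flask, jar, forceps from where it was at the start of the episode above 0.025 m).
It fails at once if the bar is rammed against the carousel (more than 40 N between them) (contact force between lockbar and carousel above 40 N).
It also fails if it takes over 48 s, if anything falls off the work surface, if the arm or the gripper's body presses on something with over 40 N, if the wrist force passes 120 N, or if a joint passes its speed limit or range.

## Working session

There is one attempt and no reset: what is moved stays moved. The work goes in short steps, Python scripts to look and compute and a tool call to move; the robot and the scene stay as the last step left them, time stands still between calls to the robot, and variables do not carry over. Pictures are saved under pics/ and viewed, and the job is handed in when it is done.

Besides the shell and the picture viewer there is one more tool, called after ">>>" by a JSON object that holds its "name" and its "arguments". play_rows: Moves the arm, as the interface text tells. Its arguments: {"type":"object","properties":{"rows":{"type":"array"},"force":{"type":"number"}},"required":["rows"]}

```bash
mkdir -p pics; python3 - <<'E'
from workcell import readout,camera,camera_info,manip
import cv2,numpy as np
np.set_printoptions(precision=4,suppress=True)
for n in("top","side"):
    cv2.imwrite(f"pics/{n}0.png",camera(n)); i=camera_info(n); print(n,i)
o=readout.get_obs();print({k:o[k] for k in("clock","position","ee_rot","ft_force","grip_width")},manip.hold_point_z)
E
```

```text
top {'fx': 502.56075518305056, 'fy': 502.56075518305056, 'cx': 282.01447838868376, 'cy': 212.78645941626982, 'world_from_camera': array([[-0.0028,  0.9896, -0.1438,  0.2554],
       [-1.    , -0.0015,  0.0094,  0.0199],
       [ 0.0091,  0.1438,  0.9896,  1.5273],
       [ 0.    ,  0.    ,  0.    ,  1.    ]])}
side {'fx': 542.6082421007845, 'fy': 542.6082421007845, 'cx': 274.74683093727333, 'cy': 216.49543473137743, 'world_from_camera': array([[-0.8434,  0.3043, -0.4429, -0.179 ],
       [-0.5373, -0.467 ,  0.7023,  1.0762],
       [ 0.0069,  0.8303,  0.5573,  0.9489],
       [ 0.    ,  0.    ,  0.    ,  1.    ]])}
{'clock': 0.1, 'position': array([ 0.1562, -0.6048,  0.2306]), 'ee_rot': array([ 0.7906, -0.6123, -0.0005, -0.0004]), 'ft_force': array([ 0.0294, -0.1246,  0.1236]), 'grip_width': 1.001147428229285} 0.0187
```

View pics/top0.png

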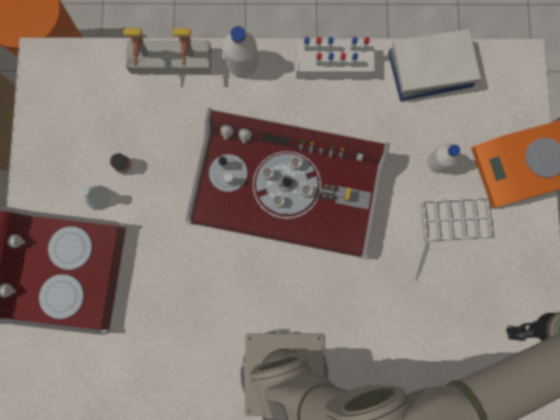

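View pics/side0.png

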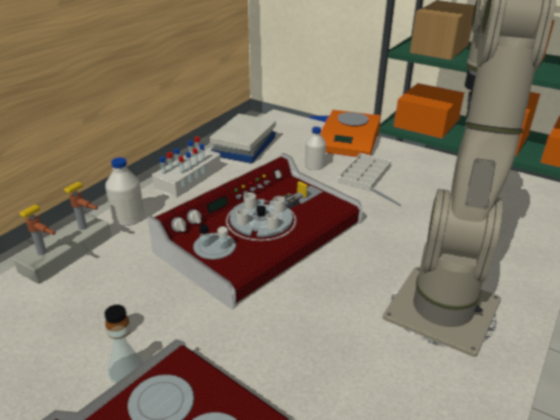

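The top view shows the carousel near (287,184), the drying plate near (228,173) and the yellow tab near (348,194). The arm is clear on the right. Next I'll enlarge both views.

```bash
python3 - <<'E'
import cv2
t=cv2.imread("pics/top0.png")[100:265,180:400]
cv2.imwrite("pics/topz.png",cv2.resize(t,None,fx=3.6,fy=3.6,interpolation=cv2.INTER_CUBIC))
t=cv2.imread("pics/top0.png")[140:230,235:375]
cv2.imwrite("pics/topz2.png",cv2.resize(t,None,fx=5.7,fy=5.7,interpolation=cv2.INTER_CUBIC))
E
```

```text
(no output)
```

View pics/topz.png

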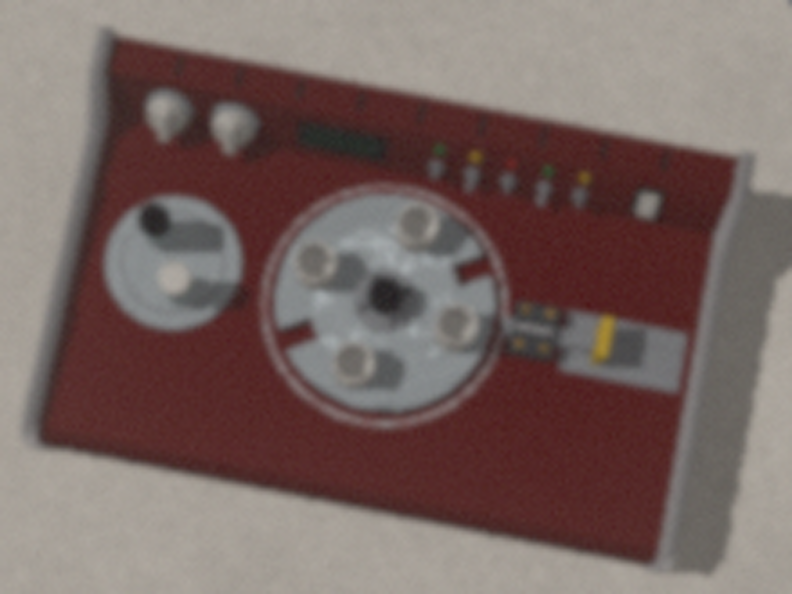

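View pics/topz2.png

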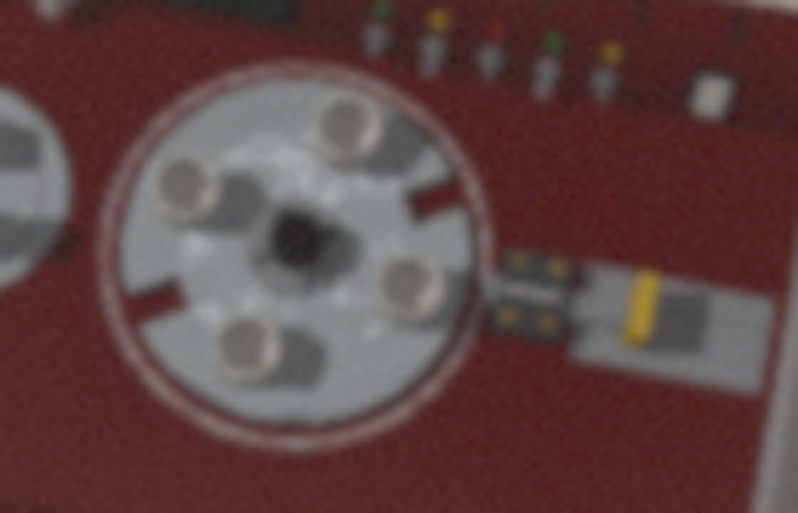

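```bash
cat > h.py <<'E'
import numpy as np,cv2
from workcell import readout,camera,camera_info,manip
np.set_printoptions(precision=4,suppress=True)
def p2w(u,v,z,i):
    d=np.array([(u-i['cx'])/i['fx'],-(v-i['cy'])/i['fy'],-1.]);M=i['world_from_camera']
    d=M[:3,:3]@d;o=M[:3,3];return o+d*(z-o[2])/d[2]
def w2p(p,i):
    M=i['world_from_camera'];c=M[:3,:3].T@(np.array(p)-M[:3,3])
    return np.array([i['cx']+i['fx']*c[0]/-c[2],i['cy']-i['fy']*c[1]/-c[2]])
E
python3 - <<'E'
from h import *
i=camera_info("top")
f=lambda u,v,z:p2w(235+(u+.5)/5.7-.5,140+(v+.5)/5.7-.5,z,i)
cups=[f(*c,.112) for c in((349,127),(188,182),(248,347),(411,282))]
c0=np.mean(cups,0);print("centre cups",c0)
for c in cups: 
    d=c-c0;print(c,np.hypot(*d[:2]),np.degrees(np.arctan2(d[1],d[0])))
s=[f(437,199,.071),f(157,301,.071)]
for a in s:
    d=a-c0;print("slot",a,np.hypot(*d[:2]),np.degrees(np.arctan2(d[1],d[0])))
tab=f(645,305,.110);print("tab",tab,tab-c0,np.degrees(np.arctan2(*(c0-tab)[1::-1])))
pl=p2w(180+173.5/3.6-.5,100+262.5/3.6-.5,.065,i);d=pl-c0;print("plate",pl,np.hypot(*d[:2]),np.degrees(np.arctan2(d[1],d[0])))
g=f(530,293,.083);d=c0-g;print("guide",g,np.hypot(*d[:2]),np.degrees(np.arctan2(d[1],d[0])))
E
```

```text
centre cups [ 0.5542 -0.0082  0.112 ]
[ 0.6096 -0.0338  0.112 ] 0.060980707599812396 -24.7912193152543
[0.5811 0.0477 0.112 ] 0.06211142718502833 64.32752405808971
[0.4966 0.0176 0.112 ] 0.06317401154844736 155.88327674965248
[ 0.5296 -0.0645  0.112 ] 0.061372801787992565 -113.63945400020881
slot [ 0.5814 -0.0809  0.071 ] 0.07755329694284727 -69.45587156108333
slot [0.5277 0.0645 0.071 ] 0.07739740849743094 110.03439813600924
tab [ 0.5181 -0.1823  0.11  ] [-0.0361 -0.1741 -0.002 ] 78.27680603411048
plate [0.5893 0.1672 0.065 ] 0.17886410677328743 78.69035662707654
guide [ 0.5294 -0.1272  0.083 ] 0.12154921972237875 78.2283205916434
```

>>> {"name": "play_rows", "arguments": {"rows": [[[10,20,0],[0,0,-2],0],[[21,36,0],[0,0,-2],0],[[21,36,0],[0,0,-2],0],[[21,36,0],[0,0,-2],0],[[21,36,0],[0,0,-2],0],[[21,36,0],[0,0,-2],0],[[21,36,0],[0,0,-2],0],[[21,36,0],[0,0,-2],0],[[21,36,0],[0,0,-2],0],[[21,36,0],[0,0,-2],0],[[21,36,0],[0,0,-2],0],[[21,36,0],[0,0,-2],0]], "force": 40}}

```text
clock: 1.6
position: [0.3977, -0.1878, 0.2312]
ee_rot: [-0.646, 0.764, 0.0, -0.0]
ft_force: [0.3, -0.2, 0.1]
grip_width: 0.003
```

>>> {"name": "play_rows", "arguments": {"rows": [[[21,36,0],[0,0,-2],0],[[21,36,0],[0,0,0],0],[[21,36,-10],[0,0,0],0],[[21,36,-20],[0,0,0],0],[[13,14,-20],[0,0,0],0],[[0,0,-20],[0,0,0],0],[[0,0,0],[0,0,0],0],[[0,0,0],[0,0,0],0]]}}

```text
clock: 2.6
position: [0.4945, -0.0314, 0.162]
ee_rot: [-0.632, 0.775, -0.0, 0.0]
ft_force: [-0.6, -0.1, 0.3]
grip_width: 0.001
```

```bash
python3 - <<'E'
from h import *
o=readout.get_obs();print({k:o[k] for k in("clock","position","ee_rot","ft_force","grip_width")})
i=camera_info("wrist");cv2.imwrite("pics/w1.png",camera("wrist"))
print(i)
for r,a in((62,-24.55),(62,65.45),(62,155.45),(62,-114.55)):
    t=np.radians(a);print(a,w2p([.5542+.062*np.cos(t),-.0082+.062*np.sin(t),.112],i))
print(w2p(o['position'],i))
t=cv2.resize(camera("top")[140:230,235:375],None,fx=5.7,fy=5.7,interpolation=cv2.INTER_CUBIC);cv2.imwrite("pics/t1.png",t)
E
```

```text
{'clock': 2.6, 'position': array([ 0.4945, -0.0314,  0.162 ]), 'ee_rot': array([-0.6324,  0.7746, -0.0002,  0.0001]), 'ft_force': array([-0.5883, -0.0968,  0.2637]), 'grip_width': 0.0005636308703852733}
{'fx': 336.49500518461895, 'fy': 336.49500518461895, 'cx': 277.7398283920662, 'cy': 215.80076398381124, 'world_from_camera': array([[-0.2   ,  0.9456,  0.2566,  0.5597],
       [-0.9798, -0.1926, -0.0538, -0.0439],
       [-0.0014, -0.2622,  0.965 ,  0.304 ],
       [ 0.    ,  0.    ,  0.    ,  1.    ]])}
-24.55 [239.4692  27.8254]
65.45 [106.7489 121.7693]
155.45 [199.447  248.8566]
-114.55 [324.6675 172.5344]
[279.9083 274.3666]
```

View pics/w1.png

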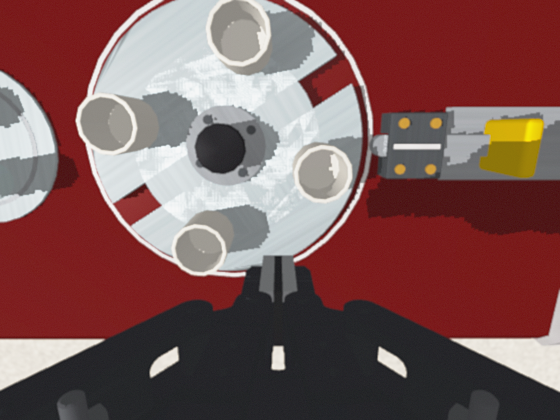

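View pics/t1.png

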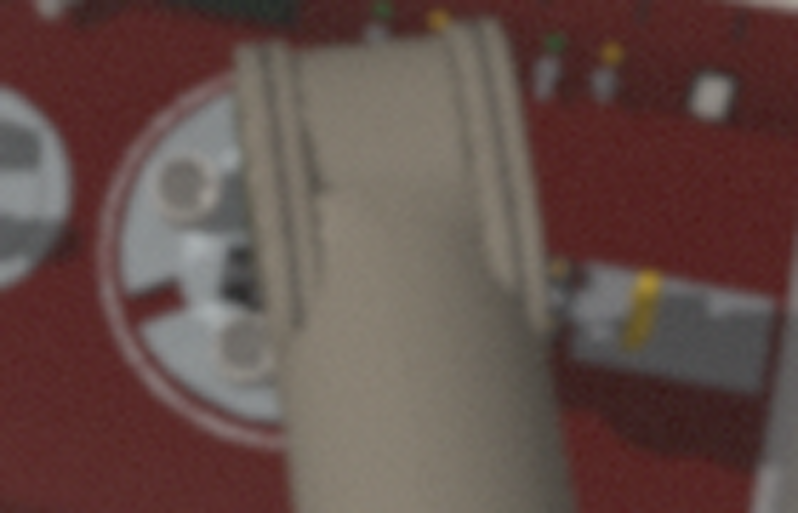

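The wrist view agrees with my estimates: cups at (239,33), (107,124), (199,250) and (322,173), all within about 5 px of the predicted positions. The fingers sit in the gap, so I'll lower and push clockwise.

>>> {"name": "play_rows", "arguments": {"rows": [[[0,0,-20],[0,0,0],0],[[0,0,-25],[0,0,0],0],[[0,0,-20],[0,0,0],0],[[0,0,-5],[0,0,0],0],[[-1,12,0],[0,0,0],0],[[-1,6.5,0],[0,0,0],0],[[0,6.5,0],[0,0,0],0],[[0.5,6.5,0],[0,0,0],0],[[1,6.5,0],[0,0,0],0],[[2,6,0],[0,0,0],0],[[2.5,6,0],[0,0,0],0],[[0,0,0],[0,0,0],0]]}}

```text
clock: 4.2
position: [0.4982, 0.0201, 0.0912]
ee_rot: [-0.633, 0.774, 0.001, 0.0]
ft_force: [-0.7, 0.0, 0.3]
grip_width: 0.001
```

```bash
cat > look.py <<'E'
from h import *
import sys
o=readout.get_obs();print({k:o[k] for k in("clock","position","ft_force")})
d=o['position'][:2]-[.5542,-.0082];print("finger r,ang",np.hypot(*d),np.degrees(np.arctan2(d[1],d[0])))
i=camera_info("wrist");im=camera("wrist");cv2.imwrite(sys.argv[1],im)
np.save("wi.npy",i,allow_pickle=True)
E
python3 look.py pics/w2.png
```

```text
{'clock': 4.2, 'position': array([0.4982, 0.0201, 0.0912]), 'ft_force': array([-0.6679,  0.0461,  0.3468])}
finger r,ang 0.06276202455453425 153.19981022616454
```

View pics/w2.png

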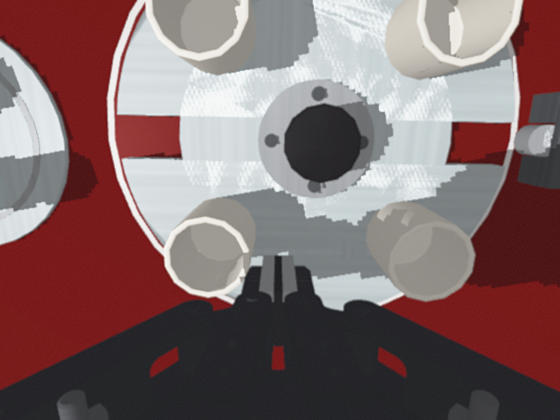

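```bash
cat > ang.py <<'E'
from h import *
i=np.load("wi.npy",allow_pickle=True).item()
def run(L,R,cups,nose,gl=()):
    a=[p2w(*q,.076,i) for q in L+R]
    l=(a[0]+a[1])/2; r=(a[2]+a[3])/2
    d=l-r;print("slot ang",np.degrees(np.arctan2(d[1],d[0])),l,r)
    cs=[p2w(*q,.112,i) for q in cups]
    for c in cs: e=c-[.5542,-.0082,0];print("cup",np.degrees(np.arctan2(e[1],e[0]))%90,np.hypot(*e[:2]))
    for n,z in nose: 
        c=p2w(*n,z,i);e=-c+[.5542,-.0082,0];print("barpt",c,np.degrees(np.arctan2(e[1],e[0])),np.hypot(*e[:2]))
E
python3 - <<'E'
from ang import *
run([(149,115),(149,158)],[(482,122),(482,164)],[(206,257),(432,249)],[((530,139),.074)])
E
python3 - <<'E'
import cv2
t=cv2.imread("pics/w2.png")[90:190,90:290];u=cv2.imread("pics/w2.png")[90:190,360:560]
cv2.imwrite("pics/w2z.png",cv2.resize(cv2.vconcat([t,u]),None,fx=3,fy=3,interpolation=cv2.INTER_CUBIC))
E
```

```text
slot ang 77.48365775222508 [0.5697 0.0664 0.076 ] [ 0.5368 -0.0817  0.076 ]
cup 32.40648801476928 0.0627570294267051
cup 34.52493114513166 0.05768250461155413
barpt [ 0.5341 -0.1046  0.074 ] 78.20689843863204 0.09846727684370454
```

View pics/w2z.png

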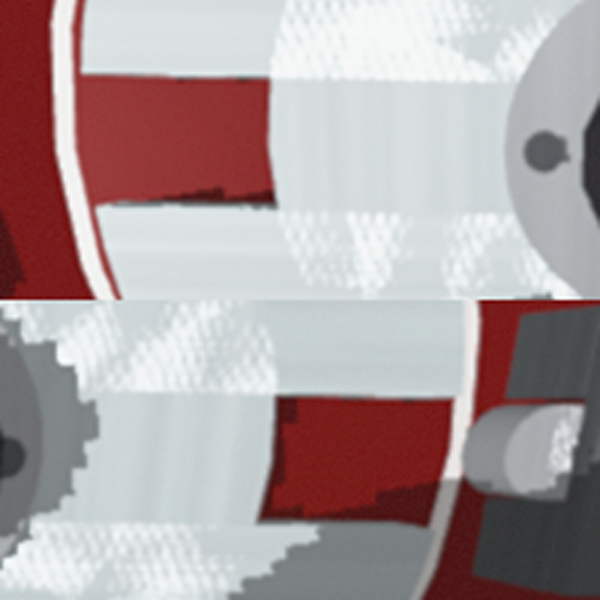

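Both slots are now on the bar's line: the slot axis is at 77.5° and the bar at about 78.3°. The bar's nose is still clear of the rim at (530,140). I'll back the finger off, lift, and go behind the yellow tab.

>>> {"name": "play_rows", "arguments": {"rows": [[[-2,-4.5,0],[0,0,0],0],[[0,0,30],[0,0,0],0],[[0,0,40],[0,0,0],0],[[0,0,10],[0,0,0],0],[[3,-40,0],[0,0,0],0],[[3,-50,0],[0,0,0],0],[[3,-50,0],[0,0,0],0],[[3,-50,0],[0,0,0],0],[[3.5,-40.5,0],[0,0,0],0],[[0,0,-5],[0,0,0],0],[[0,0,0],[0,0,0],0]]}}

```text
clock: 5.62
position: [0.5113, -0.2153, 0.1653]
ee_rot: [-0.633, 0.774, 0.001, -0.0]
ft_force: [-0.3, 0.6, -0.1]
grip_width: -0.0
```

```bash
python3 look.py pics/w3.png
```

```text
{'clock': 5.625, 'position': array([ 0.5113, -0.2153,  0.1653]), 'ft_force': array([-0.2812,  0.6278, -0.1058])}
finger r,ang 0.21148007221718276 -101.69182078922316
```

View pics/w3.png

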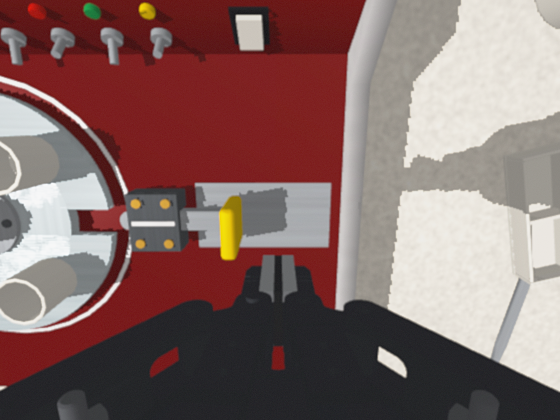

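```bash
python3 - <<'E'
from h import *
i=np.load("wi.npy",allow_pickle=True).item()
for q,z in(((231,206),.11),((229,254),.11),((238,206),.11),((237,254),.11),((133,223),.083),((175,223),.083),((81,212),.076),((81,231),.076),((104,209),.076),((106,231),.076)):
    p=p2w(*q,z,i)-[.5542,-.0082,0];a=np.radians(78.4);y=np.array([np.cos(a),np.sin(a)]);x=np.array([np.sin(a),-np.cos(a)])
    print(q,"console x,y mm",1000*p[:2]@x,1000*p[:2]@y)
t=cv2.imread("pics/w3.png")[165:275,60:280];cv2.imwrite("pics/w3z.png",cv2.resize(t,None,fx=3.6,fy=3.6,interpolation=cv2.INTER_CUBIC))
E
```

```text
(231, 206) console x,y mm 18.395681355427477 -182.13953468056556
(229, 254) console x,y mm -12.578978226529081 -179.80755421718754
(238, 206) console x,y mm 18.406444967087335 -186.36089099033623
(237, 254) console x,y mm -12.564204320836858 -184.82684219003437
(133, 223) console x,y mm -0.5115320375970605 -109.61762662623275
(175, 223) console x,y mm -0.43301680963069344 -138.8525141108582
(81, 212) console x,y mm 5.4613225285223805 -70.3535931097218
(81, 231) console x,y mm -8.72936370284926 -68.1859948452427
(104, 209) console x,y mm 7.70402082114226 -87.0272186107655
(106, 231) console x,y mm -8.679624480008275 -86.26689983404528
```

View pics/w3z.png

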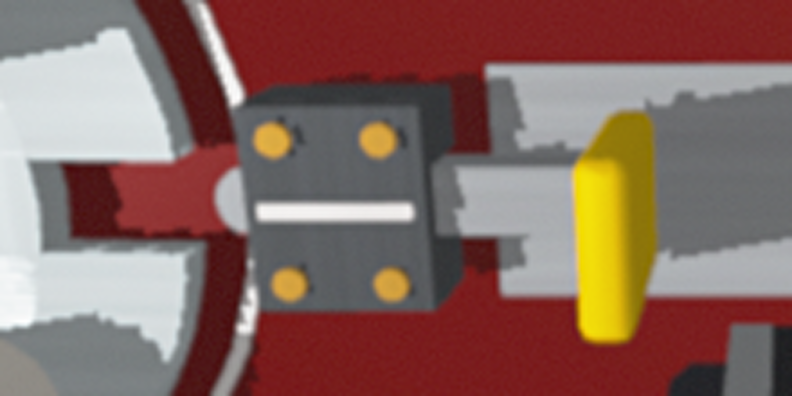

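The slot's mid-line is within about 1.5 mm of the bar's line and the tab is centred on the finger's path. I'll lower behind the tab and push in, checking the force partway.

>>> {"name": "play_rows", "arguments": {"rows": [[[0,0,-25],[0,0,0],0],[[0,0,-30],[0,0,0],0],[[0,0,-17],[0,0,0],0],[[0,0,-5],[0,0,0],0],[[2,10,0],[0,0,0],0],[[1,5,0],[0,0,0],0],[[1,5,0],[0,0,0],0],[[0.8,4,0],[0,0,0],0],[[0.6,3,0],[0,0,0],0],[[0.6,3,0],[0,0,0],0],[[0,0,0],[0,0,0],0]]}}

```text
clock: 7.05
position: [0.5178, -0.1857, 0.0893]
ee_rot: [-0.633, 0.774, 0.0, 0.0]
ft_force: [-0.3, -0.5, -0.4]
grip_width: -0.002
```

```bash
python3 look.py pics/w4.png
```

```text
{'clock': 7.05, 'position': array([ 0.5178, -0.1857,  0.0893]), 'ft_force': array([-0.3258, -0.4926, -0.4076])}
finger r,ang 0.1811777051566544 -101.57518769733508
```

View pics/w4.png

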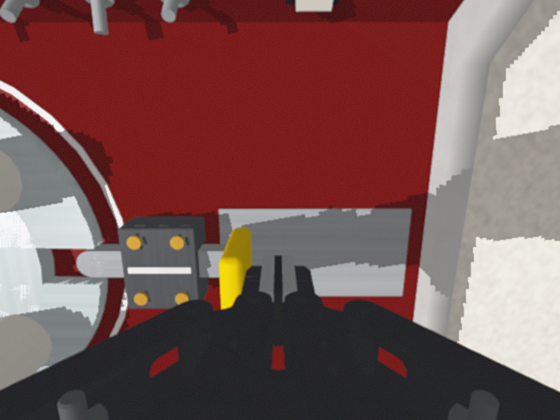

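The nose is in the slot mouth, with its tip at about (78,262), and there is hardly any force. I'll keep going in small steps.

>>> {"name": "play_rows", "arguments": {"rows": [[[0.6,3,0],[0,0,0],0],[[0.6,3,0],[0,0,0],0],[[0.6,3,0],[0,0,0],0],[[0.4,2,0],[0,0,0],0],[[0,0,0],[0,0,0],0]]}}

```text
clock: 7.72
position: [0.5201, -0.1747, 0.0893]
ee_rot: [-0.633, 0.774, 0.0, 0.0]
ft_force: [0.6, -0.1, 0.1]
grip_width: 0.002
```

>>> {"name": "play_rows", "arguments": {"rows": [[[0.4,2,0],[0,0,0],0],[[0.4,2,0],[0,0,0],0],[[0,0,0],[0,0,0],0]]}}

```text
clock: 8.1
position: [0.5207, -0.1717, 0.0893]
ee_rot: [-0.632, 0.775, -0.0, -0.0]
ft_force: [-2.0, -3.8, -0.2]
grip_width: 0.002
```

```bash
python3 look.py pics/w5.png
```

```text
{'clock': 8.1, 'position': array([ 0.5207, -0.1717,  0.0893]), 'ft_force': array([-2.0068, -3.8474, -0.1756])}
finger r,ang 0.16688912435278913 -101.58165464685895
```

View pics/w5.png

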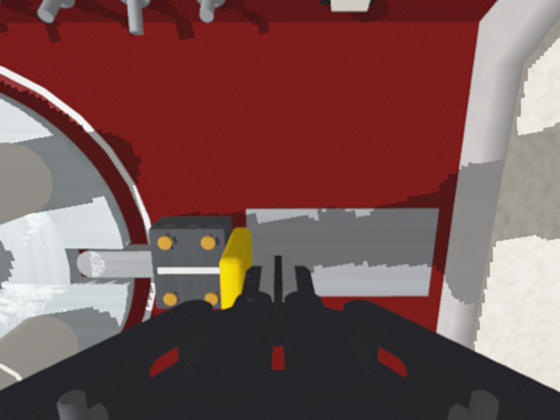

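The tab is at the guide block (220,270) and the force is rising. I'll push slightly more to confirm the stop.

>>> {"name": "play_rows", "arguments": {"rows": [[[0.4,2,0],[0,0,0],0],[[0.2,1,0],[0,0,0],0],[[0,0,0],[0,0,0],0],[[0,0,0],[0,0,0],0]]}}

```text
clock: 8.65
position: [0.5207, -0.1714, 0.0893]
ee_rot: [-0.632, 0.775, -0.001, -0.001]
ft_force: [-3.2, -12.5, -1.6]
grip_width: -0.0
```

It's at a hard stop: 3 mm of command gave 0.3 mm of travel, and the force rose to 12.5 N. I'll back off, lift and check.

>>> {"name": "play_rows", "arguments": {"rows": [[[-1,-5,0],[0,0,0],0],[[-2,-8,0],[0,0,0],0],[[0,0,30],[0,0,0],0],[[0,0,50],[0,0,0],0],[[-5,0,40],[0,0,0],0],[[-10,20,20],[0,0,0],0],[[-5,20,0],[0,0,0],0],[[0,0,0],[0,0,0],0],[[0,0,0],[0,0,0],0]]}}

```text
clock: 9.78
position: [0.4981, -0.1415, 0.2283]
ee_rot: [-0.633, 0.775, 0.001, -0.0]
ft_force: [0.1, -0.4, -0.5]
grip_width: -0.003
```

```bash
python3 look.py pics/w6.png
```

```text
{'clock': 9.775, 'position': array([ 0.4981, -0.1415,  0.2283]), 'ft_force': array([ 0.118 , -0.3592, -0.4538])}
finger r,ang 0.14463617304434115 -112.822835296562
```

View pics/w6.png

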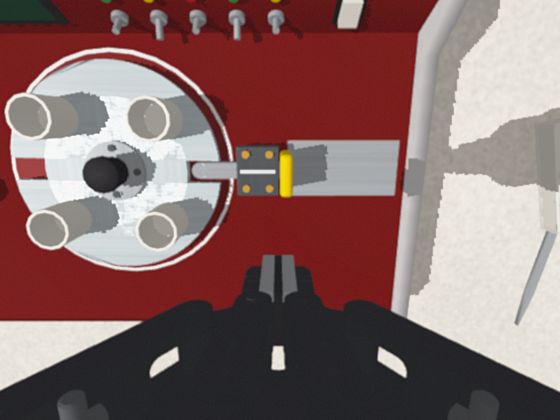

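```bash
python3 - <<'E'
import cv2
t=cv2.imread("pics/w6.png")[110:230,0:310];cv2.imwrite("pics/w6z.png",cv2.resize(t,None,fx=2.5,fy=2.5,interpolation=cv2.INTER_CUBIC))
t=cv2.imread("pics/w6.png")[145:205,180:310];cv2.imwrite("pics/w6y.png",cv2.resize(t,None,fx=6,fy=6,interpolation=cv2.INTER_CUBIC))
E
```

```text
(no output)
```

View pics/w6z.png

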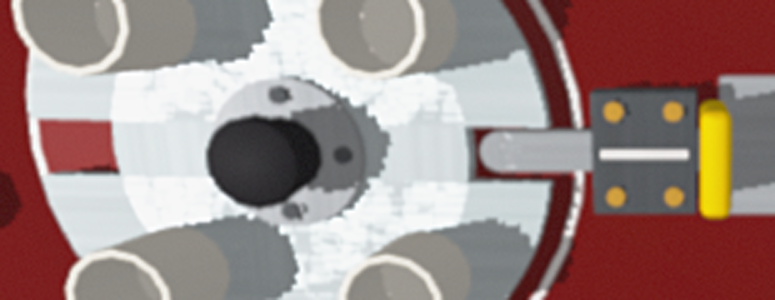

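View pics/w6y.png

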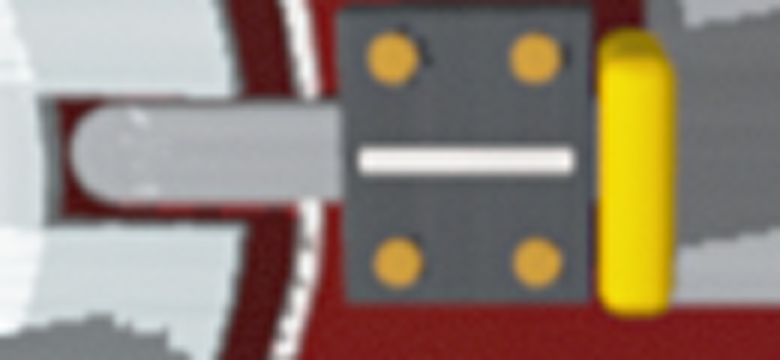

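```bash
python3 - <<'E'
from h import *
i=np.load("wi.npy",allow_pickle=True).item()
F=lambda q,z:p2w(*q,z,i)[:2]
an=lambda d:np.degrees(np.arctan2(d[1],d[0]))
z=lambda u,v:(u/2.5,110+v/2.5)
y=lambda u,v:(180+u/6,145+v/6)
L=(F(z(75,121),.076)+F(z(80,172),.076))/2
R=(F(y(150,98),.076)+F(y(150,220),.076))/2
print("slot line",an(L-R))
b1=(F(y(120,102),.076)+F(y(120,204),.076))/2;b2=(F(y(330,100),.076)+F(y(330,200),.076))/2
print("bar",an(b1-b2)); print("guide line",an(F(y(360,160),.083)-F(y(573,161),.083)))
c=np.array([.5542,-.0082])
print("tab face y from axis",np.linalg.norm(F(y(662,175),.11)-c),"guide face",np.linalg.norm(F(y(590,160),.083)-c),"nose",np.linalg.norm(F(y(70,152),.071)-c))
cs=[z(71,14),z(371,24),z(117,300),z(390,303)]
cv2.imwrite("pics/top9.png",camera("top"));print("tip force",readout.get_obs()['ft_force'])
E
```

```text
slot line 77.54489630978541
bar 79.32183492949144
guide line 78.231822797949
tab face y from axis 0.15039557493487624 guide face 0.14110331641169085 nose 0.06407228408479626
tip force [-0.3815  0.1724  0.6647]
```

View pics/top9.png

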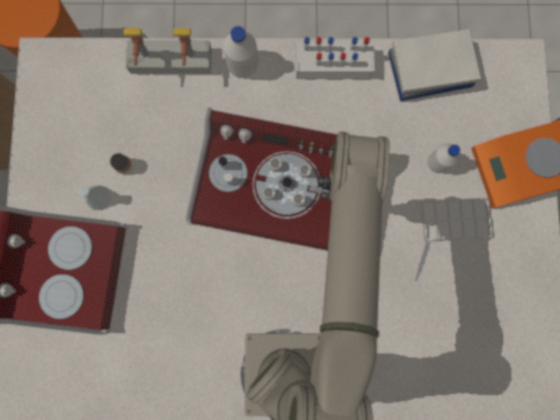

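Slot line 77.5° against bar 78.2–79.3°, so about 1–2° off with 3.4° allowed. The tab is against the guide, everything else is where it was, and the arm touches nothing.

```bash
python3 -c "
from workcell import manip
print(manip.hand_in())"
```

```text
the job is handed in; nothing more can be done
None
```

The carousel is locked: I pushed it about 32° clockwise by one cup, which brought a slot onto the lock bar's line. Then I pushed the bar in by its yellow tab until it hit its stop. I handed the job in after roughly 10 s of the 48 s allowed; the hand-in gives no verdict.

- **Stop:** at the end, 3 mm more of commanded push moved the fingers only 0.3 mm, at about 12.5 N. The pictures show the tab against the guide block and the nose inside the slot. The tab face measured about 150 mm from the axis and the nose tip 64 mm, against nominal 153 and 66 mm; both are about 2–3 mm off, roughly the calibration error.
- **Alignment:** the slot line measured 77.5°. The bar measured 78.2° by the guide's white line and 79.3° by the bar's own edges. These two disagree by about 1°, but either way the carousel is 1–2° off, inside the 3.4° limit.
- **Rest of the bench:** in the last top view the vials, flask, jar, tray, bottle and forceps look to be where they started. I checked this by eye only and did not measure their positions. The arm was lifted clear and the force reading was near zero.

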